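Release the cam and close the panel stop

ROBOT

A 7-joint arm with a two-finger parallel gripper is mounted at the origin on the work surface. World frame = base frame: x ahead of the robot, y to its left, z up, the work surface at z = 0. Lengths are in m, angles in rad, forces in N, time in s.
With the tool pointing down it reaches from about 0.4 to 0.9 m from the base axis. Payload 5.6 kg.
Tool frame: the origin (TCP) lies at the very end of the fingers, on their centre line; the grasp point (between the pads) lies 19 mm behind it; z points along the fingers, y is the line along which they close (so a half turn about z gives the same grasp; the last joint's range is limited). The gripper opens to 92 mm and grips with 3 to 60 N. Pads are 20 mm wide; open, the fingers measure 128 mm over their backs; the gripper's body (75 mm by 189 mm) begins 69 mm behind the grasp point.
Start: joints at [1.11, 0.468, -0.012, 1.603, 0.006, 1.071, -0.056], TCP at [0.264, -0.594, 0.215] pointing down, gripper open.
Joint ranges: [-2.53, 2.53], [-0.31, 2.02], [-1.57, 1.55], [0.28, 2.44], [-1.29, 4.43], [0.15, 1.84], [-2.92, 2.92]. Speed limits (rad/s): [2.57, 2.57, 3.14, 3.14, 3.14, 3.14, 3.14].

INTERFACE

Orientations are given as a unit quaternion [x, y, z, w].
In Python, from station import ctrl gives the robot as it stands.
- The arm moves only by the tool arm_command, never from a script. Its argument "plan" is a list that holds one entry, the list of rows, each a list of 7 numbers: the shift along the tool's x, y, z in units of 50 mm (1.0 is 50 mm), then the turn, a rotation vector about the tool's x, y, z in units of 6 degrees (1.0 is 6 degrees), then the closure, from -1 (fully open) to 1 (shut). In form: [[[dx, dy, dz, rx, ry, rz, gripper], ...]]. A call has 1 to 10 rows; each row is the pose to reach, as a shift and turn from the pose commanded when the call began, along the tool's axes at that moment; what a row does not reach only later rows make up. A row lasts 1/10 s, in which the tool goes at most 50 mm and 8.59 degrees, less where a joint would pass 70% of its speed; a pose out of reach is approached as far as the arm can. A call with a gripper value outside its range is refused whole. The fingers move at their own pace and stop on an object; "squeeze" is the grip in N (left out, the last holds). Time passes only in rows, so rows that repeat a pose let the fingers close. It gives the time, the measured TCP pose, the force, the opening and the grip force at its end, in the units of the state.
- ctrl.state(): the state, without advancing time (a new reading comes with each control period).
- ctrl.read_camera(name): name is "scene" or "top"; returns a dict with "frame" (420x560x3 uint8, blue, green, red), "fx", "fy", "cx", "cy" (pixels), "R" (3x3) and "t" (3): a world point X has camera coordinates R X + t. Camera axes: x right, y down, z forward; pixel columns grow to the right and rows downward; lengths in m; the calibration is good to about 2 mm. A picture is of the moment at which its call begins. There is no depth.
- ctrl.close_job(): hands the job in; it is judged then, once.
Trained networks look in a picture, given as the dict that the camera call returned (one of the last four; its "shot" number tells which), for a name from the list of things; names that differ only in an ending like _2 or _b are one class to them, and where a whole thing is asked for, a point or a joint stands for the part that bears it (a point fixed in the world has none). Each returns a list of dicts, best first, with "score" (0 to 1); they miss things now and then, are a little off and sometimes report something else, mostly with a low value. They report only what shows in the picture. A call takes as long as a camera call. They do not tell look-alikes from the thing itself.
- ctrl.find_in(picture, query): "position" ([row, column] in pixels, amid what is visible of it).
- ctrl.spot_point(picture, query): "position" ([row, column] in pixels: a listed point, or the origin of a listed thing).
The state is a dict: "clock": time; "qpos": joint angles; "joint_vel": joint speeds; "joint_torque": joint torques, N m; "position": TCP position; "tool_rot": TCP orientation; "force": force on the tool from outside, world axes, zero at the start; "ft_torque": the same for the moment, N m; "grip_width": finger opening in m; "gripper_force": force on a finger pad.
Only numpy, scipy, OpenCV 4.12 (cv2) and the standard library are available. Lean on these libraries where they do the work, as an engineer would, in place of code of your own. Each camera call takes 0.05 s, during which the arm holds its last target. There are 200 camera calls.

TASK

With a fingertip, push the lever of the eccentric cam round until the cam's low side faces the follower slide (lever pointing straight at the panel). Only then push the slide forward along its track until its rubber nose is fully home against the edge of the panel. Nothing is to be lifted: the slide stays flat in its track, the cam stays at its low point, and the things lying about are left where they are.

Things in the scene. Friction and masses are not known exactly. Their poses are not given: they have to be found in the camera images.
- fixture: panel holder fixed to the bench: 250 x 250 x 12 mm dark steel base plate (x -125 to 125, y -113 to 137) with a track along x between two rails (26 mm high over the bench, y = +/-20 to 30, x -105 to 105, open at the top), and beyond it a dark red car panel lying flat. Origin on the bench under the track's centre line; x points along the track to the panel, z up.
- panel_edge (a point): middle of the panel's edge that the slide's nose must meet, at (140, 0, 23) mm in the fixture's frame. The panel is 240 x 420 mm; its edge stands 12 to 57 mm above the bench, its highest rib 65 mm.
- slide: loose steel follower slide, about 0.5 kg, lying in the track (liftable, 1.5 mm play each side). Origin under the middle of its bar (166 long x 36 wide x 22 mm high), 12 mm above the bench, x forwards to the panel. Fully home its origin is at x = 57 mm in the fixture's frame; it starts 38 to 58 mm short of that. Oiled: moves with a few newtons and stays where it is left.
- slide_push (a point): middle of the rear face (away from the panel) of the slide's upright push plate, 57 mm above the bench: push here towards the panel. The plate is 10 mm thick, 36 wide, its top 75 mm above the bench; this face is 83 mm behind the slide's origin.
- slide_nose (a point): front end of the slide's rubber nose, 83 mm ahead of the slide's origin; it ends against the panel's edge
- follower_arm (a point): middle of the front face of the slide's follower arm, which faces the cam: the arm sticks out sideways to the slide's +y (to y = 90 mm), 14 mm thick, 30 to 46 mm above the bench; this point is at (-34, 70) mm in the slide's frame
- cam (a joint): cam angle in rad, counter-clockwise from above: 0 = low point, lobe and lever along the fixture's +x, to the panel, low side to the follower arm; pi = lobe at the arm, blocking the slide 29 mm short. Starts 1.9 to 3.7, range -0.7 to 3.9 (no stop at the low point), so always turn it clockwise from above. Stiff: about 6 N at the post; stays where it is left.
- cam_pivot (a point): point on the cam's vertical pivot axis, 47 mm above the bench, at (40, 70) mm in the fixture's frame, fixed. The cam is a steel disc 60 mm across, 29 to 47 mm above the bench, its centre 16 mm off the pivot; the lever on its top, 16 mm wide, 49 to 56 mm above the bench, points along the lobe.
- cam_post (a point): top centre of the upright steel post at the end of the cam's lever: 12 mm diameter, from 56 to 104 mm above the bench, 50 mm from the pivot axis. Push its side.
- spray: white trigger spray bottle, 76 mm across, 216 mm high, standing on the bench to the +y side of the fixture; origin under its centre
- tape_wide: roll of masking tape lying flat on the bench to the -y side of the fixture, 110 mm across, 36 mm high; origin under its centre
- tape_narrow: thin roll of tape lying flat on the bench at the fixture's near +y corner, 100 mm across, 24 mm high; origin under its centre
- socket: steel wrench socket standing on the plate to the -y side of the track, 26 mm across, 38 mm high; origin under its centre
- jar: small jar standing on the plate to the -y side of the track, 48 mm across, 55 mm high; origin under its centre
- screwdriver: screwdriver lying on the bench to the -y side, near the robot
Mind the look-alikes: they are no part of the job. What is shaped like the slide but turquoise is not meant.

How it is judged:
By the outcome, as a careful person would: the job done as asked, in the order asked, and still so for the second after the job is handed in, with the robot touching nothing.
It also fails if it takes over 59 s, if anything falls off the work surface, if the arm or the gripper's body presses on something with over 40 N, if the wrist force passes 120 N, or if a joint passes its speed limit or range.

## Working session

There is one attempt and no reset: what is moved stays moved. The work goes in short steps, Python scripts to look and compute and a tool call to move; the robot and the scene stay as the last step left them, time stands still between calls to the robot, and variables do not carry over. Pictures are saved under pics/ and viewed, at most 10 in all, crops included, and the job is handed in when it is done.

Besides the shell and the picture viewer there is one more tool, called after "Request:" by a JSON object that holds its "api" and its "payload", one argument or row to a line. arm_command: Moves the arm, as the interface text tells. Its arguments: {"type":"object","properties":{"plan":{"type":"array","items":{"type":"array","items":{"type":"array","items":{"type":"number"}}}},"squeeze":{"type":"number"}},"required":["plan"]}

```bash
mkdir -p pics; ls; cat > h.py <<'E'
import numpy as np, cv2
from station import ctrl
def shot(n,name):
    p=ctrl.read_camera(n); cv2.imwrite(f'pics/{name}.png',p['frame']); return p
def onz(p,rc,z):
    R=np.array(p['R']);t=np.array(p['t']);C=-R.T@t
    d=R.T@np.array([(rc[1]-p['cx'])/p['fx'],(rc[0]-p['cy'])/p['fy'],1])
    return C+d*(z-C[2])/d[2]
def proj(p,X):
    c=np.array(p['R'])@X+np.array(p['t']); return [p['fy']*c[1]/c[2]+p['cy'],p['fx']*c[0]/c[2]+p['cx']]
E
python3 - <<'E'
from h import *
Z=dict(panel_edge=.023,slide=.012,slide_push=.057,slide_nose=.023,follower_arm=.038,cam_pivot=.047,cam_post=.104,fixture=0,jar=0,socket=0,spray=0,tape_narrow=0,tape_wide=0)
for n in('top','scene'):
    p=shot(n,n+'0')
    print(n,-np.array(p['R']).T@p['t'])
    for k,z in Z.items():
        for r in ctrl.spot_point(p,k)[:3]: print(k,round(r['score'],2),np.round(r['position'],1),np.round(onz(p,r['position'],z),4))
s=ctrl.state();print(s['position'],s['tool_rot'],s['clock'])
E
```

```text
pics
top [ 0.35935176 -0.0158189   1.41622954]
slide 0.97 [150.2 386.3] [ 0.6614 -0.3921  0.012 ]
slide 0.74 [285.2 158.6] [0.2249 0.3323 0.012 ]
slide 0.71 [176.2 247.3] [0.5719 0.0587 0.012 ]
slide_push 0.88 [239.9 296. ] [ 0.3683 -0.0958  0.057 ]
slide_push 0.79 [301.3 176.5] [0.1811 0.266  0.057 ]
slide_push 0.77 [200.7 250.2] [0.4887 0.0465 0.057 ]
slide_nose 0.82 [139.7 415.3] [ 0.6945 -0.4843  0.023 ]
slide_nose 0.76 [148. 242.] [0.6612 0.076  0.023 ]
slide_nose 0.7 [266.9 137.1] [0.2822 0.3976 0.023 ]
follower_arm 0.88 [236.7 324.4] [ 0.3789 -0.186   0.038 ]
follower_arm 0.71 [307.  146.9] [0.1613 0.3596 0.038 ]
follower_arm 0.69 [127.2 376.4] [ 0.7302 -0.3542  0.038 ]
cam_pivot 0.65 [163.5 221.8] [0.6061 0.1371 0.047 ]
cam_post 0.74 [170.7 205.2] [0.5735 0.1799 0.104 ]
fixture 0.97 [172.4 250.1] [0.5862 0.0504 0.    ]
fixture 0.41 [179.4 153.2] [0.5606 0.3616 0.    ]
fixture 0.34 [182.8 225.6] [0.5516 0.1291 0.    ]
jar 0.73 [162.  263.1] [0.6208 0.0086 0.    ]
jar 0.45 [177.1 150.9] [0.568  0.3691 0.    ]
socket 0.65 [194.7 274.6] [ 0.5142 -0.0295  0.    ]
socket 0.58 [171.
[... 961 characters left out ...]
 0.4005 0.023 ]
follower_arm 0.92 [229.9 346.8] [0.5298 0.1288 0.038 ]
follower_arm 0.91 [345.  152.8] [ 0.7418 -0.3387  0.038 ]
follower_arm 0.77 [144.7 370.4] [0.174  0.3389 0.038 ]
cam_pivot 0.66 [247.1 366.1] [0.6076 0.1458 0.047 ]
cam_pivot 0.3 [297.7 359.1] [0.7436 0.0747 0.047 ]
fixture 0.68 [264.3 328.1] [0.5926 0.0615 0.    ]
jar 0.98 [272.6 302.6] [ 0.6022 -0.0034  0.    ]
socket 0.56 [246.3 284.3] [ 0.5054 -0.0217  0.    ]
spray 0.79 [232.9 442. ] [0.5646 0.3709 0.    ]
tape_narrow 0.81 [209.1 378.8] [0.4329 0.2583 0.    ]
tape_wide 0.92 [293. 226.] [ 0.6163 -0.1831 -0.    ]
[ 0.26367293 -0.5941294   0.21459525] [ 9.78273706e-01  2.07317523e-01 -8.64394150e-06  2.53767083e-05] 1.4
```

```bash
python3 - <<'E'
import cv2
a=cv2.imread('pics/top0.png')[100:280,120:330];cv2.imwrite('pics/top0c.png',cv2.resize(a,None,fx=3.3,fy=3.3,interpolation=2))
E
```

```text
(no output)
```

View pics/scene0.png

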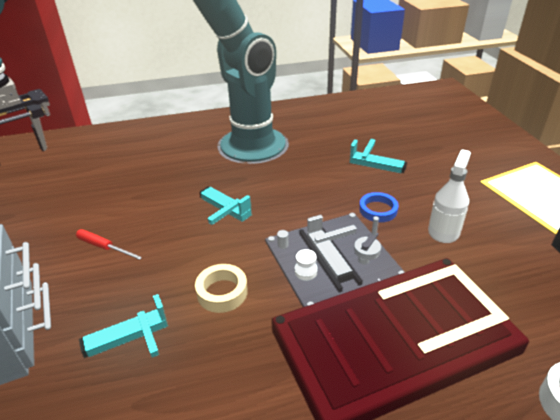

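View pics/top0c.png

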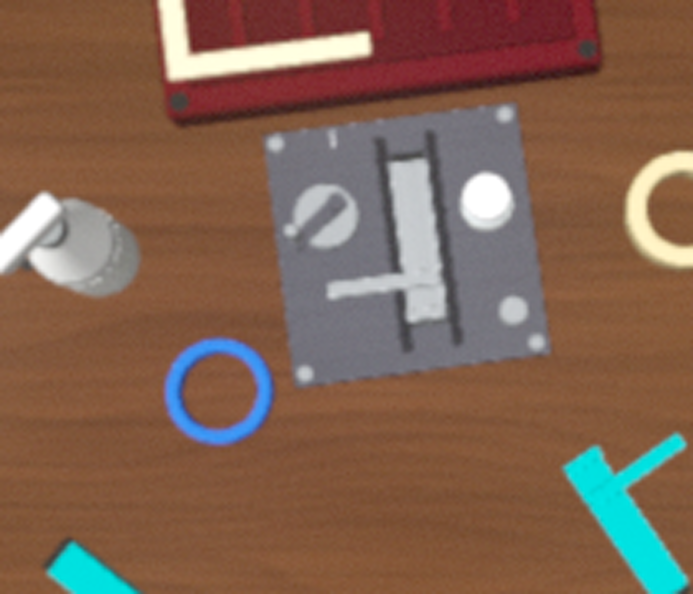

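The fixture with the grey slide is at top-picture pixel (172,250). The lever post is at about (170,208), pointing away to +y and slightly back. Four things could be the slide:
- **Grey one**, top (176,247): lies in the track beside the cam, so this is the one meant.
- **Turquoise ones**, top (150,386), (285,158) and (240,296): these are look-alikes.

The enlarged crop confirms this. Next I'll fit the fixture pose.

```bash
python3 - <<'E'
from h import *
p=ctrl.read_camera('top')
g=cv2.cvtColor(p['frame'],cv2.COLOR_BGR2GRAY)
c=np.array([[263,135],[515,103],[550,352],[297,386]],float)/3.3+[120,100]-.35
F=np.array([[125,137],[125,-113],[-125,-113],[-125,137]])/1e3
def fit(F,W):
    z=F[:,0]+1j*F[:,1]; w=W[:,0]+1j*W[:,1]
    a=np.angle(np.sum((w-w.mean())*np.conj(z-z.mean()))); o=w.mean()-np.exp(1j*a)*z.mean()
    r=w-(o+np.exp(1j*a)*z); return a,o,r
cr=cv2.cornerSubPix(g,c.astype(np.float32).reshape(-1,1,2),(3,3),(-1,-1),(3,50,.01)).reshape(-1,2)
for cc in(c,cr):
    W=np.array([onz(p,q[::-1],.012)for q in cc]); a,o,r=fit(F,W); print(a,o,np.round(abs(r)*1e3,1))
a,o,r=fit(F,np.array([onz(p,q[::-1],.012)for q in c]))
inv=lambda X:np.round(1e3*np.array([((X[0]+1j*X[1]-o)*np.exp(-1j*a)).real,((X[0]+1j*X[1]-o)*np.exp(-1j*a)).imag]),1)
P=lambda u,v:[v/3.3+100-.35,u/3.3+120-.35]
for n,uv,z in(('post',(290,230),.104),('leverend',(342,200),.056),('push plate rear L',(408,322),.0),('bar rear',(425,322),.075),('nose',(408,158),.034),('arm end front',(328,283),.046),('arm end back',(330,300),.046),('socket',(513,312),.038),('jar',(487,196),.055),('spraytop',(45,200),.21),('blue',(219,391),.024)):
    X=onz(p,P(*uv),z);print(n,np.round(X,3),inv(X))
for n in('top','scene'):
    q=p if n=='top' else ctrl.read_camera(n)
    for k,z in(('slide_push',.057),('slide_nose',.023),('follower_arm',.038),('cam_pivot',.047),('cam_post',.104),('cam_post',.08),('slide',.012)):
        for r in ctrl.spot_point(q,k):
            X=onz(q,r['position'],z);f=inv(X)
            if abs(f).max()<170: print(n,k,round(r['score'],2),np.round(X,4),f)
E
```

```text
0.1440107126332059 (0.5828232600076161+0.061186984449675595j) [0.6 1.9 1.5 2.6]
0.14774862629705 (0.58124408270837+0.061053837045782475j) [5.1 6.2 9.1 9.5]
post [0.578 0.173 0.104] [ 10.9 111.5]
leverend [0.615 0.132 0.056] [41.7 65.1]
push plate rear L [0.505 0.071 0.   ] [-75.4  21.3]
bar rear [0.498 0.051 0.075] [-85.8   2.3]
nose [0.66  0.071 0.034] [78.2 -1.2]
arm end front [0.537 0.145 0.046] [-33.4  89.2]
arm end back [0.521 0.143 0.046] [-49.7  89.4]
socket [ 0.512 -0.031  0.038] [-83.7 -80.7]
jar [ 0.62  -0.005  0.055] [ 27.4 -71.1]
spraytop [0.583 0.361 0.21 ] [ 43.6 297. ]
blue [0.435 0.249 0.024] [-119.2  207.3]
top slide_push 0.68 [0.5008 0.0454 0.057 ] [-83.4  -3.9]
top slide_nose 0.59 [0.6666 0.0857 0.023 ] [86.4 12.2]
top follower_arm 0.84 [0.5433 0.1229 0.038 ] [-30.3  66.8]
top cam_pivot 0.43 [0.5765 0.0532 0.047 ] [-7.5 -7. ]
top cam_post 0.57 [0.5708 0.1805 0.104 ] [  5.2 119.8]
top cam_post 0.57 [0.5746 0.1841 0.08  ] [  9.5 122.8]
top slide 0.95 [0.5758 0.0571 0.012 ] [-7.5 -3. ]
top slide 0.43 [0.5386 0.1385 0.012 ] [-32.7  82.9]
scene slide_push 0.87 [0.5138 0.0515 0.057 ] [-69.7   0.3]
scene slide_nose 0.81 [0.6655 0.0753 0.023 ] [83.8  2.1]
scene follower_arm 0.95 [0.5416 0.1289 0.038 ] [-31.   72.9]
scene cam_pivot 0.76 [0.6062 0.1434 0.047 ] [35. 78.]
scene cam_post 0.7 [0.5736 0.1803 0.104 ] [  7.9 119.2]
scene cam_post 0.7 [0.5471 0.1943 0.08  ] [-16.3 136.9]
scene slide 0.9 [0.586  0.0591 0.012 ] [ 2.9 -2.6]
```

Request:
{"api": "arm_command", "payload": {
  "plan": [
    [[5.6,-5.6,0,0,0,-14,1],[5.6,-5.6,0,0,0,-14,1],[5.6,-5.6,0,0,0,-14,1],[5.6,-5.6,0,0,0,-14,1],[5.6,-5.6,0,0,0,-14,1],[5.6,-5.6,0,0,0,-14,1],[5.6,-5.6,0,0,0,-14,1],[5.6,-5.6,0,0,0,-14,1],[5.6,-5.6,0,0,0,-14,1],[5.6,-5.6,0,0,0,-14,1]]
  ],
  "squeeze": 20
}}

```text
clock: 3.2
position: [0.4068, -0.223, 0.215]
tool_rot: [0.584, 0.811, -0.0, 0.0]
force: [-0.2, 0.2, 1.0]
grip_width: 0.0142
gripper_force: 0.0
```

```bash
cat >> h.py <<'E'
from scipy.spatial.transform import Rotation as Ro
def rel(target,yaw):
    "units of shift/turn from measured pose to world target, tool down with tool-x at yaw"
    s=ctrl.state(); R=Ro.from_quat(s['tool_rot'])
    T=Ro.from_euler('z',yaw)*Ro.from_euler('x',np.pi)
    return np.round(R.inv().apply(np.array(target)-s['position'])/.05,2), np.round((R.inv()*T).as_rotvec(degrees=True)/6,2), np.round(s['position'],4), np.round(s['qpos'],2), np.round(s['force'],1), round(s['clock'],2)
A=0.144; O=np.array([.5828,.0612])
def w(x,y,z): 
    c,s=np.cos(A),np.sin(A); return np.array([O[0]+(c*x-s*y)/1e3,O[1]+(s*x+c*y)/1e3,z/1e3])
E
python3 -c "
from h import *
print(*rel([.544,.15,.2],3.87),sep='\n')"
```

```text
[6.21 4.97 0.3 ]
[-0.000e+00  1.000e-02 -1.888e+01]
[ 0.4068 -0.223   0.215 ]
[ 0.84  0.19 -0.45  2.02  0.1   0.96  0.66]
[-0.2  0.2  1. ]
3.2
```

Request:
{"api": "arm_command", "payload": {
  "plan": [
    [[6.2,5,0.3,0,0,-19,1],[6.2,5,0.3,0,0,-19,1],[6.2,5,0.3,0,0,-19,1],[6.2,5,0.3,0,0,-19,1],[6.2,5,0.3,0,0,-19,1],[6.2,5,0.3,0,0,-19,1],[6.2,5,0.3,0,0,-19,1],[6.2,5,0.3,0,0,-19,1],[6.2,5,0.3,0,0,-19,1],[6.2,5,0.3,0,0,-19,1]]
  ]
}}

```text
clock: 4.2
position: [0.5483, 0.1498, 0.1994]
tool_rot: [-0.126, 0.992, 0.001, -0.0]
force: [-0.1, 0.1, -0.6]
grip_width: 0.0004
gripper_force: 0.0
```

```bash
python3 -c "
from h import *
print(*rel([.544,.15,.069],3.87),sep='\n')"
```

```text
[0.08 0.02 2.61]
[ 0.01  0.   -4.55]
[0.5483 0.1498 0.1994]
[ 0.32  0.5  -0.85  1.78  0.43  1.06  1.14]
[-0.1  0.1 -0.6]
4.2
```

Request:
{"api": "arm_command", "payload": {
  "plan": [
    [[0.1,0,0,0,0,-4.5,1],[0.1,0,0,0,0,-4.5,1],[0.1,0,0,0,0,-4.5,1],[0.1,0,0,0,0,-4.5,1],[0.1,0,1,0,0,-4.5,1],[0.1,0,1.6,0,0,-4.5,1],[0.1,0,2.2,0,0,-4.5,1],[0.1,0,2.6,0,0,-4.5,1],[0.1,0,2.6,0,0,-4.5,1]]
  ]
}}

```text
clock: 5.1
position: [0.5418, 0.1452, 0.067]
tool_rot: [-0.348, 0.937, 0.0, -0.003]
force: [0.2, 0.5, -0.2]
grip_width: 0.0005
gripper_force: 0.0
```

```bash
python3 - <<'E'
from h import *
print(*rel([.544,.15,.069],3.87),sep='\n')
p=shot('scene','s1');a=p['frame'][170:320,250:470];cv2.imwrite('pics/s1c.png',cv2.resize(a,None,fx=3.5,fy=3.5,interpolation=2))
E
```

```text
[-0.1   0.04 -0.04]
[ 0.02 -0.04 -0.17]
[0.5418 0.1452 0.067 ]
[ 0.29  0.69 -0.82  1.88  0.66  0.87  1.42]
[ 0.2  0.5 -0.2]
5.1
```

View pics/s1c.png

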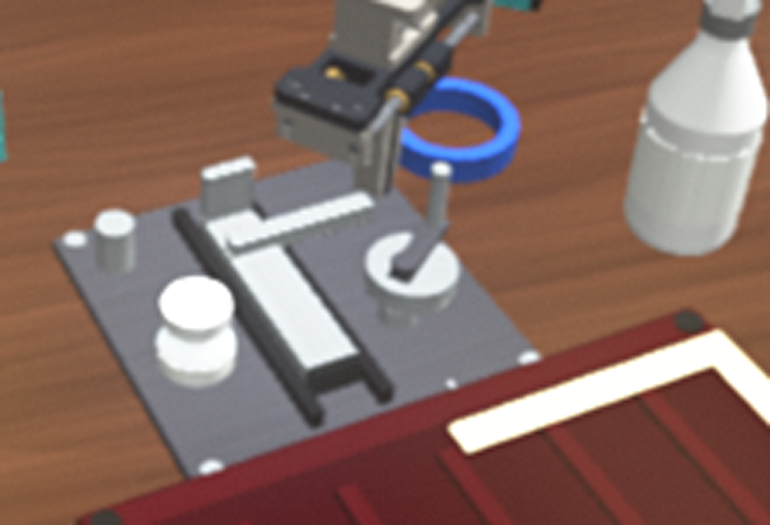

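The fist hangs behind the follower arm's end at crop (375,190), clear of everything. The post top is at crop (440,170), which matches the measured post. Next come the arc waypoints.

```bash
cat >> h.py <<'E'
def arc(ths,d=16,z=69):
    pv=w(40,70,0)
    for th in ths:
        f=th+A; X=pv+.05*np.array([np.cos(f),np.sin(f),0])+d/1e3*np.array([-np.sin(f),np.cos(f),0]); X[2]=z/1e3
        s,r,*_=rel(X,f+np.pi/2); print(round(th,2),s,r)
E
python3 -c "
from h import *
arc(np.linspace(2.3,1.2,11))"
```

```text
2.3 [-0.45 -0.12 -0.01] [ 0.01 -0.02 -1.54]
2.19 [-0.55 -0.07 -0.01] [ 0.01 -0.02 -0.49]
2.08 [-0.66 -0.04 -0.01] [ 0.01 -0.02  0.56]
1.97 [-0.78 -0.01 -0.01] [ 0.01 -0.02  1.61]
1.86 [-0.89 -0.   -0.01] [ 0.01 -0.02  2.66]
1.75 [-1.01 -0.01 -0.01] [ 0.01 -0.02  3.71]
1.64 [-1.12 -0.02 -0.01] [ 0.   -0.02  4.76]
1.53 [-1.23 -0.05 -0.01] [ 0.   -0.02  5.81]
1.42 [-1.34 -0.09 -0.01] [ 0.   -0.02  6.86]
1.31 [-1.45 -0.14 -0.01] [ 0.   -0.02  7.91]
1.2 [-1.54 -0.21 -0.01] [ 0.   -0.02  8.96]
```

Request:
{"api": "arm_command", "payload": {
  "plan": [
    [[-0.4,-0.1,0,0,0,-1,1],[-0.55,-0.07,0,0,0,-0.5,1],[-0.66,-0.04,0,0,0,0.5,1],[-0.78,-0.01,0,0,0,1.6,1],[-0.89,0,0,0,0,2.7,1],[-1.0,0,0,0,0,3.7,1],[-1.12,-0.02,0,0,0,4.8,1],[-1.12,-0.02,0,0,0,4.8,1]]
  ]
}}

```text
clock: 5.95
position: [0.5866, 0.1807, 0.071]
tool_rot: [-0.103, 0.995, -0.001, -0.0]
force: [-2.6, -2.1, -0.3]
grip_width: 0.0006
gripper_force: 1.7
```

```bash
python3 - <<'E'
from h import *
print(*rel([.544,.15,.069],3.87),sep='\n')
for n in('scene','top'):
    p=shot(n,n+'2')
    for k in('cam_post','cam_pivot','follower_arm','slide_push'):
        for r in ctrl.spot_point(p,k)[:3]: print(n,k,round(r['score'],2),np.round(r['position'],1),np.round(onz(p,r['position'],dict(cam_post=.104,cam_pivot=.047,follower_arm=.038,slide_push=.057)[k]),4))
    if n=='scene':
        a=p['frame'][170:320,250:470];cv2.imwrite('pics/s2c.png',cv2.resize(a,None,fx=3.5,fy=3.5,interpolation=2))
arc(np.linspace(1.64,.54,11))
E
```

```text
[ 0.96 -0.43  0.04]
[-0.02 -0.02 -4.99]
[0.5866 0.1807 0.071 ]
[ 0.15  0.71 -0.69  1.76  0.57  0.89  0.97]
[-2.6 -2.1 -0.3]
5.95
scene cam_post 0.64 [221.3 387.4] [0.5972 0.1959 0.104 ]
scene cam_post 0.16 [222.6 314.2] [0.5568 0.0365 0.104 ]
scene cam_pivot 0.9 [248.3 364.5] [0.6103 0.1408 0.047 ]
scene cam_pivot 0.48 [230.4 348.6] [0.5423 0.1281 0.047 ]
scene cam_pivot 0.31 [252.  110.8] [ 0.4655 -0.4217  0.047 ]
scene follower_arm 0.89 [143.7 372.6] [0.1703 0.3477 0.038 ]
scene follower_arm 0.84 [215.9 214.2] [ 0.3885 -0.1738  0.038 ]
scene follower_arm 0.62 [229.  443.4] [0.5896 0.3528 0.038 ]
scene slide_push 0.89 [147.2 353.4] [0.2025 0.2708 0.057 ]
scene slide_push 0.86 [221.7 314.8] [0.5009 0.0566 0.057 ]
scene slide_push 0.79 [303.9 163.6] [ 0.6629 -0.3111  0.057 ]
top cam_pivot 0.82 [162.6 221.7] [0.6089 0.1374 0.047 ]
top cam_pivot 0.18 [175.5 153.5] [0.5662 0.3485 0.047 ]
top follower_arm 0.74 [126.1 378.2] [ 0.7339 -0.3601  0.038 ]
top follower_arm 0.71 [308.5 149.6] [0.1567 0.3513 0.038 ]
top slide_push 0.84 [301.1 176.3] [0.1817 0.2667 0.057 ]
top slide_push 0.58 [149.3 363.4] [ 0.6538 -0.3075  0.057 ]
1.64 [ 0.01 -0.01  0.02] [ 0.   -0.   -0.02]
1.53 [-0.11  0.02  0.02] [ 0.   -0.    1.03]
1.42 [-0.22  0.04  0.02] [ 0.   -0.    2.08]
1.31 [-0.34  0.04  0.02] [ 0.   -0.    3.13]
1.2 [-0.45  0.03  0.02] [ 0.   -0.    4.18]
1.09 [-0.56  0.01  0.02] [ 0.   -0.    5.23]
0.98 [-0.67 -0.02  0.02] [ 0.   -0.    6.28]
0.87 [-0.78 -0.07  0.02] [ 0.   -0.    7.33]
0.76 [-0.88 -0.13  0.01] [ 0.   -0.    8.38]
0.65 [-0.97 -0.19  0.01] [ 0.   -0.    9.43]
0.54 [-1.06 -0.27  0.01] [ 0.   -0.   10.48]
```

View pics/s2c.png

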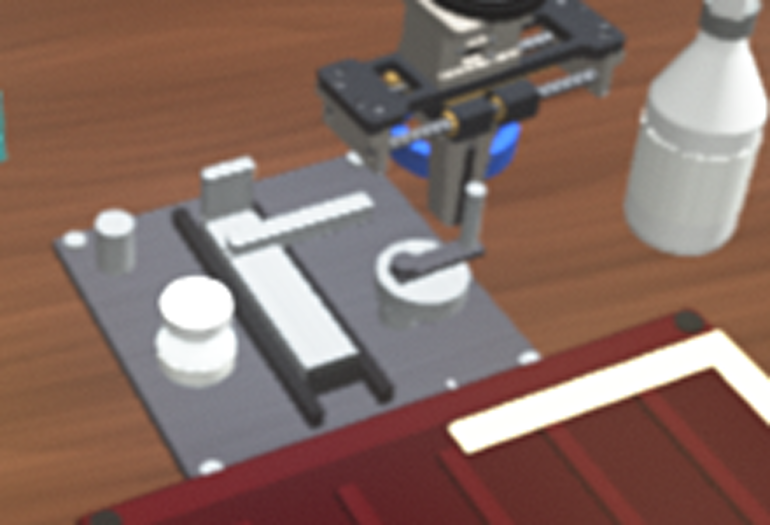

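The post at crop (475,188) is in contact with the fist's outer finger and the cam is turning. I'll shift the pivot by about 3 mm to suit the sightings and continue.

```bash
sed -i 's/pv=w(40,70,0)/pv=w(40,70,0)+np.array([-.002,.003,0])/' h.py; python3 -c "
from h import *
arc(np.linspace(1.64,.54,11),z=70)"
```

```text
1.64 [ 0.03  0.06 -0.  ] [ 0.   -0.   -0.02]
1.53 [-0.08  0.09 -0.  ] [ 0.   -0.    1.03]
1.42 [-0.19  0.1  -0.  ] [ 0.   -0.    2.08]
1.31 [-0.31  0.11 -0.  ] [ 0.   -0.    3.13]
1.2 [-0.42  0.1  -0.  ] [ 0.   -0.    4.18]
1.09 [-0.54  0.08 -0.  ] [ 0.   -0.    5.23]
0.98 [-0.65  0.04 -0.  ] [ 0.   -0.    6.28]
0.87 [-0.75 -0.   -0.  ] [ 0.   -0.    7.33]
0.76 [-0.85 -0.06 -0.  ] [ 0.   -0.    8.38]
0.65 [-0.95 -0.13 -0.01] [ 0.   -0.    9.43]
0.54 [-1.03 -0.2  -0.01] [ 0.   -0.   10.48]
```

Request:
{"api": "arm_command", "payload": {
  "plan": [
    [[-0.08,0.08,0,0,0,1,1],[-0.2,0.1,0,0,0,2,1],[-0.31,0.1,0,0,0,3,1],[-0.42,0.1,0,0,0,4.2,1],[-0.54,0.08,0,0,0,5.2,1],[-0.65,0.04,0,0,0,6.3,1],[-0.75,0,0,0,0,7.3,1],[-0.85,-0.06,0,0,0,8.4,1],[-0.95,-0.13,0,0,0,9.4,1],[-1.03,-0.2,0,0,0,10.5,1]]
  ]
}}

```text
clock: 7.45
position: [0.6372, 0.1854, 0.0688]
tool_rot: [0.431, 0.902, 0.0, -0.002]
force: [-6.4, 2.6, 0.4]
grip_width: 0.0004
gripper_force: 2.9
```

```bash
python3 - <<'E'
from h import *
print(*rel([.544,.15,.069],3.87),sep='\n')
for n in('scene','top'):
    p=shot(n,n+'3')
    for k in('cam_post','cam_pivot'):
        for r in ctrl.spot_point(p,k)[:2]: print(n,k,round(r['score'],2),np.round(r['position'],1),np.round(onz(p,r['position'],dict(cam_post=.104,cam_pivot=.047)[k]),4))
    if n=='scene':
        a=p['frame'][200:310,320:460];cv2.imwrite('pics/s3c.png',cv2.resize(a,None,fx=5,fy=5,interpolation=2))
arc(np.linspace(.54,-.1,7),z=70)
E
```

```text
[ 0.62 -1.9  -0.  ]
[  0.02  -0.04 -15.47]
[0.6372 0.1854 0.0688]
[-0.03  0.71 -0.43  1.64  0.36  0.88  0.08]
[-6.4  2.6  0.4]
7.45
scene cam_post 0.62 [239.6 386. ] [0.6527 0.1676 0.104 ]
scene cam_post 0.53 [276.9 345.4] [0.7318 0.0459 0.104 ]
scene cam_pivot 0.65 [249.3 363.2] [0.6126 0.1367 0.047 ]
top cam_pivot 0.68 [161.5 224. ] [0.6125 0.1303 0.047 ]
0.54 [-0.04 -0.01 -0.02] [ 0.01 -0.02 -0.  ]
0.43 [-0.15  0.02 -0.02] [ 0.   -0.02  1.02]
0.33 [-0.26  0.04 -0.02] [ 0.   -0.02  2.04]
0.22 [-0.37  0.04 -0.02] [ 0.   -0.02  3.05]
0.11 [-0.48  0.03 -0.02] [ 0.   -0.02  4.07]
0.01 [-0.59  0.01 -0.02] [-0.   -0.02  5.09]
-0.1 [-0.7  -0.02 -0.02] [-0.   -0.02  6.11]
```

View pics/s3c.png

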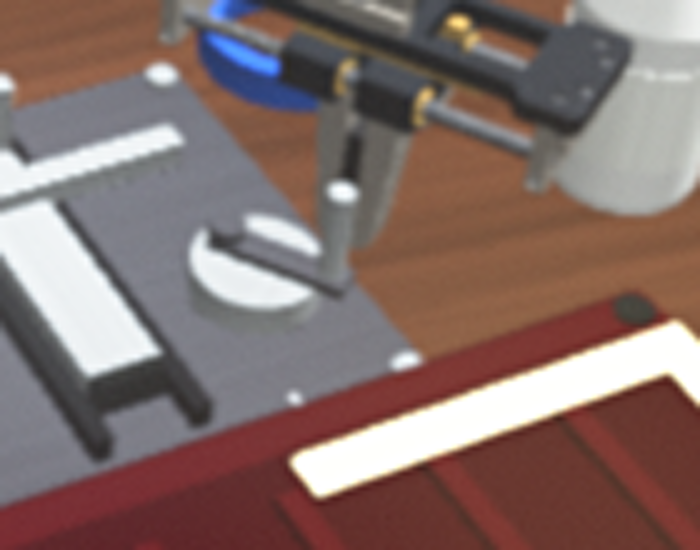

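The post top is at crop (342,190), about 0.57 rad from the low point, which agrees with the commanded arc. There is also a white index mark on the plate at crop (293,398), in line with the pivot at y = 70.

Request:
{"api": "arm_command", "payload": {
  "plan": [
    [[-0.15,0.02,0,0,0,1,1],[-0.26,0.03,0,0,0,2,1],[-0.37,0.03,0,0,0,3,1],[-0.46,0.03,0,0,0,3.8,1],[-0.5,0.02,0,0,0,4.3,1],[-0.5,0.02,0,0,0,4.3,1]]
  ]
}}

```text
clock: 8.35
position: [0.6561, 0.1667, 0.0694]
tool_rot: [0.62, 0.784, 0.002, -0.0]
force: [-1.4, 4.4, -4.3]
grip_width: 0.0004
gripper_force: 2.4
```

```bash
python3 - <<'E'
from h import *
print(*rel([.544,.15,.069],3.87)[2:],sep='\n')
for n in('scene','top'):
    p=shot(n,n+'4')
    for k in('cam_post','cam_pivot'):
        for r in ctrl.spot_point(p,k)[:2]: print(n,k,round(r['score'],2),np.round(r['position'],1),np.round(onz(p,r['position'],dict(cam_post=.104,cam_pivot=.047)[k]),4))
    if n=='scene':
        for th in(-.1,0,.1): print(th,'post px crop',[(np.array(proj(p,w(40+50*np.cos(th),70+50*np.sin(th),104)))-[200,320])*5])
        a=p['frame'][200:310,320:460];cv2.imwrite('pics/s4c.png',cv2.resize(a,None,fx=5,fy=5,interpolation=2))
arc(np.linspace(.1,-.1,5),z=70)
E
```

```text
[0.6561 0.1667 0.0694]
[-0.07  0.7  -0.32  1.61  0.27  0.87 -0.27]
[-1.4  4.4 -4.3]
8.35
scene cam_post 0.86 [244.4 381.7] [0.6642 0.1526 0.104 ]
scene cam_pivot 0.77 [250.  362.6] [0.6144 0.1345 0.047 ]
-0.1 post px crop [array([225.21331987, 275.59933425])]
0 post px crop [array([222.32565208, 286.0957591 ])]
0.1 post px crop [array([218.7143995 , 295.93593502])]
top cam_post 0.46 [175.  153.5] [0.5591 0.3333 0.104 ]
0.1 [ 0.01 -0.02 -0.01] [ 0.03 -0.03 -0.1 ]
0.05 [-0.04 -0.01 -0.01] [ 0.02 -0.03  0.38]
0.0 [-0.09  0.01 -0.01] [ 0.02 -0.03  0.85]
-0.05 [-0.14  0.02 -0.01] [ 0.02 -0.03  1.33]
-0.1 [-0.2   0.03 -0.01] [ 0.02 -0.03  1.81]
```

View pics/s4c.png

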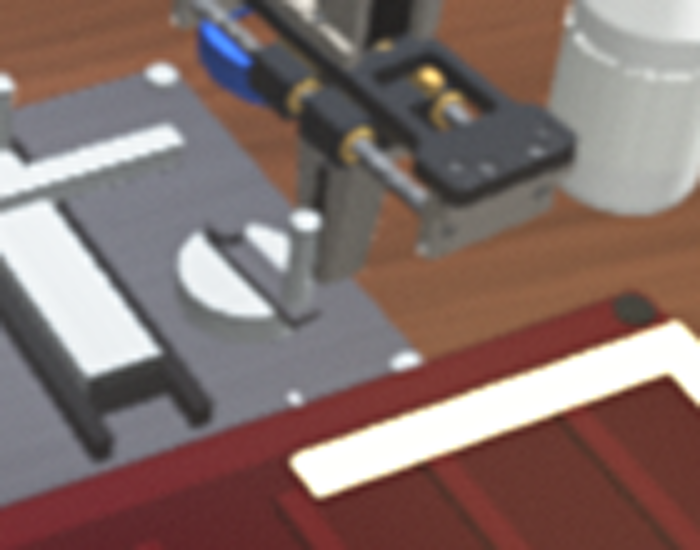

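The post top is at crop (304,218), which is 0.1–0.15 rad short of the low point. I'll push about 6 mm more, then back off and measure unobstructed.

Request:
{"api": "arm_command", "payload": {
  "plan": [
    [[-0.06,0,0,0,0,0.5,1],[-0.11,0,0,0,0,0.8,1],[-0.11,0,0,0,0,0.8,1],[0.2,0,0,0,0,0.8,1],[0.4,0,-0.8,0,0,0.8,1],[0.4,0,-1.8,0,0,0.8,1],[1.2,0,-2,0,0,0.8,1],[2.2,0,-2,0,0,0.8,1],[3.0,0,-2,0,0,0.8,1],[3.0,0,-2,0,0,0.8,1]]
  ]
}}

```text
clock: 9.65
position: [0.6181, 0.3193, 0.1709]
tool_rot: [0.649, 0.761, 0.002, -0.001]
force: [-0.8, 0.8, 0.9]
grip_width: 0.0002
gripper_force: 0.0
```

```bash
python3 - <<'E'
from h import *
print(*rel([.544,.15,.069],3.87)[2:],sep='\n')
ims=[]
for n,(r0,c0) in(('scene',(200,320)),('top',(110,180))):
    p=shot(n,n+'5')
    for k in('cam_post','cam_pivot'):
        for r in ctrl.spot_point(p,k)[:2]: print(n,k,round(r['score'],2),np.round(r['position'],1),np.round(onz(p,r['position'],dict(cam_post=.104,cam_pivot=.047)[k]),4))
    a=cv2.resize(p['frame'][r0:r0+110,c0:c0+75],None,fx=5,fy=5,interpolation=2)
    pt=lambda *f:tuple(int(v) for v in ((np.array(proj(p,w(*f)))-[r0,c0]+.5)*5)[::-1])
    cv2.line(a,pt(10,70,56),pt(98,70,56),(0,255,0),1)
    for th in(-.1,0,.1): cv2.circle(a,pt(40+50*np.cos(th),70+50*np.sin(th),104),2,(0,0,255),-1)
    for q in((125,137),(-125,137),(125,-113)): cv2.circle(a,pt(*q,12),3,(255,255,0),1)
    for y in(-30,30): cv2.line(a,pt(-105,y,26),pt(105,y,26),(255,0,255),1)
    ims.append(a)
cv2.imwrite('pics/c5.png',np.hstack(ims))
E
```

```text
[0.6181 0.3193 0.1709]
[-0.29  0.62 -0.35  1.5   0.22  1.06 -0.53]
[-0.8  0.8  0.9]
9.65
scene cam_post 0.92 [240.7 380.7] [0.6529 0.1553 0.104 ]
scene cam_pivot 0.69 [249.5 364.8] [0.6142 0.1399 0.047 ]
scene cam_pivot 0.29 [228.7 443.3] [0.5975 0.3462 0.047 ]
top cam_post 0.85 [141.1 217.3] [0.664  0.1453 0.104 ]
top cam_post 0.56 [232.  400.8] [ 0.3932 -0.4078  0.104 ]
top cam_pivot 0.98 [161.5 219.7] [0.6123 0.1437 0.047 ]
```

View pics/c5.png

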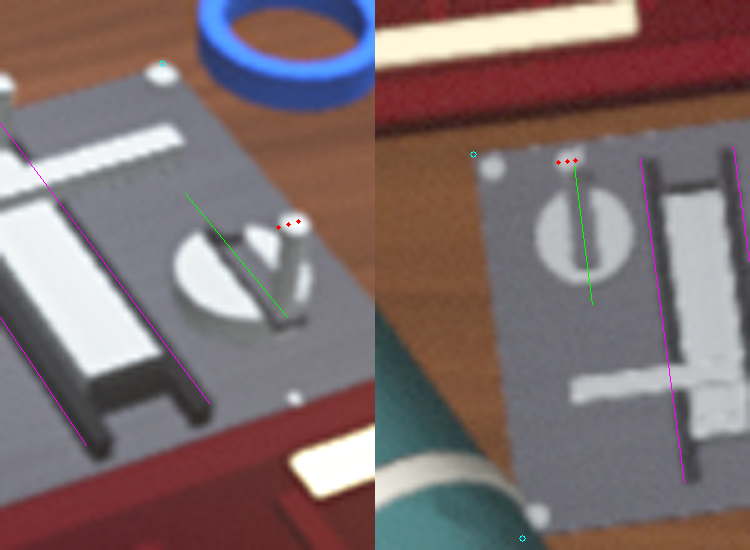

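Both views put the lever within about 0.06 rad of the low point: post top at left (294,222) and right (569,159), against the red dots for -0.1, 0 and +0.1. I'll check this with line fits.

```bash
python3 - <<'E'
from h import *
p=ctrl.read_camera('top');g=p['frame'].astype(float).mean(2)
def line(rows,c0,c1,z,thr):
    W=[]
    for r in rows:
        cs=np.arange(c0(r),c1(r)+1);wt=np.clip(thr-g[r,cs],0,None)
        if wt.sum()>0: W.append(onz(p,[r,(cs*wt).sum()/wt.sum()],z)[:2])
    W=np.array(W);m=W.mean(0);v=np.linalg.svd(W-m)[2][0];v*=np.sign(v[0]);res=(W-m)@[-v[1],v[0]]
    return np.arctan2(v[1],v[0]),m,res.std()*1e3
print(g[142:168,209:236].astype(int))
# rails: crop x 650..690 at y160..480 => px
for off in(0,):
    cen=lambda r:180+ (650-375+(( (r-110)*5-160)*40/320))/5
    print('railL',line(range(144,180),lambda r:int(cen(r)-2),lambda r:int(cen(r)+3),.026,110))
    cen2=lambda r:180+(728-375+(((r-110)*5-150)*.13))/5
    print('railR',line(range(144,158),lambda r:int(cen2(r)-2),lambda r:int(cen2(r)+3),.026,110))
print('lever',line(range(149,162),lambda r:217,lambda r:225,.056,150))
# panel edge not needed
E
```

```text
[[113 115 110 110 112 113 116 162 188 190 180 161 140 119 113 111 115 115
  115 113 112 116 112 105  89  81  77]
 [113 114 111 113 113 115 119 145 170 175 159 135 116 111 110 113 116 113
  115 113 115 112 115 109  92  72  67]
 [113 113 114 114 114 112 114 124 137 141 121 103 101  96 101 112 115 115
  115 115 111 111 115 110  98  77  68]
 [111 111 112 115 112 113 113 115 121 122 107  97  98  90  99 114 115 112
  115 114 114 113 113 110 102  78  66]
 [114 113 116 112 111 111 115 111 117 118 108 101  99  96 104 112 114 112
  113 110 111 112 113 112 100  79  66]
 [112 112 111 111 112 112 112 113 120 118 112 107 108 109 122 128 121 117
  111 113 114 113 111 113  98  82  69]
 [112 112 112 112 112 112 116 133 144 128 111 110 113 123 155 172 168 149
  128 115 113 110 112 112 100  79  69]
 [112 108 111 112 111 115 134 162 164 136 115 108 110 123 162 188 188 180
  165 137 118 111 112 112 103  82  68]
 [111 113 110 113 114 132 164 184 178 149 116 113 114 119 162 189 191 191
  184 166 138 116 113 113 109  91  72]
 [109 111 110 112 134 164 184 190 187 160 118 112 113 118 150 177 189 189
  189 183
[... 1451 characters left out ...]
 182 178
  154 124 110 111 112 112 112 113 102]
 [112 111 111 111 112 110 115 134 156 175 187 192 187 185 181 173 157 138
  118 108 111 110 116 113 113 110 107]
 [111 113 111 111 111 113 111 115 125 137 153 156 150 149 145 132 115 108
  110 111 114 113 112 113 114 113 109]
 [111 113 111 111 110 110 110 109 111 116 118 118 115 112 110 105 108 112
  113 113 111 112 113 114 112 116 114]]
railL (np.float64(0.12764113158796542), array([0.61681306, 0.09190866]), np.float64(0.7510685101390299))
railR (np.float64(0.1640354423360717), array([0.65278003, 0.04601741]), np.float64(0.518302488931983))
lever (np.float64(0.12797617507194703), array([0.63122558, 0.13874725]), np.float64(0.3131103728285052))
```

The lever lies at 0.128 rad and passes through fixture y = 69.7 mm. Rails and plate are at 0.128–0.144 rad, so the cam is at its low point within about 0.02 rad. Now to the back of the slide: rise first, clear of the bottle, then across.

Request:
{"api": "arm_command", "payload": {
  "plan": [
    [[0,0,-1,0,0,0,1],[0,0,-2,0,0,0,1],[0,0,-2,0,0,0,1],[-1,0,-2,0,0,2,1],[-2,0.5,-2,0,0,3,1],[-3,1,-2,0,0,4,1],[-4,1.5,-2,0,0,5,1],[-4.5,2,-2,0,0,6,1],[-4.5,2.2,-2,0,0,7,1],[-4.5,2.2,-2,0,0,8,1]]
  ]
}}

```text
clock: 11.0
position: [0.7648, 0.0995, 0.2679]
tool_rot: [0.907, 0.422, -0.001, 0.001]
force: [0.2, 0.9, -0.4]
grip_width: 0.0002
gripper_force: 0.0
```

```bash
python3 -c "
from h import *
print(*rel(w(-120,0,200),A),sep='\n')"
```

```text
[-4.72 -3.89  1.36]
[0.01 0.01 6.94]
[0.7648 0.0995 0.2679]
[-0.11  0.65 -0.12  1.18  0.08  1.31 -0.92]
[ 0.2  0.9 -0.4]
11.0
```

Request:
{"api": "arm_command", "payload": {
  "plan": [
    [[-1,-0.8,0,0,0,1.4,1],[-2,-1.6,0,0,0,2.8,1],[-3,-2.4,0,0,0,4.2,1],[-4,-3.3,0,0,0,5.6,1],[-4.7,-3.9,0.5,0,0,6.9,1],[-4.7,-3.9,1.3,0,0,6.9,1],[-4.7,-3.9,1.3,0,0,6.9,1],[-4.7,-3.9,1.3,0,0,6.9,1],[-4.7,-3.9,1.3,0,0,6.9,1]]
  ]
}}

```text
clock: 11.9
position: [0.4641, 0.0463, 0.2052]
tool_rot: [0.997, 0.079, 0.001, 0.0]
force: [0.7, -0.8, 0.5]
grip_width: 0.0007
gripper_force: 0.0
```

```bash
python3 -c "
from h import *
print(*rel(w(-120,0,45),A),sep='\n')"
```

```text
[-0.01  0.04  3.2 ]
[ 0.   -0.02  0.13]
[0.4641 0.0463 0.2052]
[-0.14  0.17 -0.03  2.05  0.01  0.92 -1.59]
[ 0.7 -0.8  0.5]
11.9
```

Request:
{"api": "arm_command", "payload": {
  "plan": [
    [[0,0.04,1,0,0,0.1,1],[0,0.04,2,0,0,0.1,1],[0,0.04,2.8,0,0,0.1,1],[0,0.04,3.2,0,0,0.1,1],[0,0.04,3.2,0,0,0.1,1],[0.3,0.04,3.2,0,0,0.1,1],[0.5,0.04,3.2,0,0,0.1,1],[0.7,0.04,3.2,0,0,0.1,1],[0.7,0.04,3.2,0,0,0.1,1]]
  ]
}}

```text
clock: 12.8
position: [0.5007, 0.0507, 0.0457]
tool_rot: [0.997, 0.074, 0.002, -0.0]
force: [-0.3, -0.3, -0.7]
grip_width: 0.0001
gripper_force: 0.0
```

```bash
python3 - <<'E'
from h import *
print(*rel(w(-36,0,45),A),sep='\n')
p=shot('scene','s6');a=p['frame'][170:320,250:470];cv2.imwrite('pics/s6c.png',cv2.resize(a,None,fx=3.5,fy=3.5,interpolation=2))
E
```

```text
[0.93 0.03 0.02]
[-0.   -0.04  0.04]
[0.5007 0.0507 0.0457]
[-0.15  0.48 -0.02  2.08  0.02  0.59 -1.61]
[-0.3 -0.3 -0.7]
12.8
```

View pics/s6c.png

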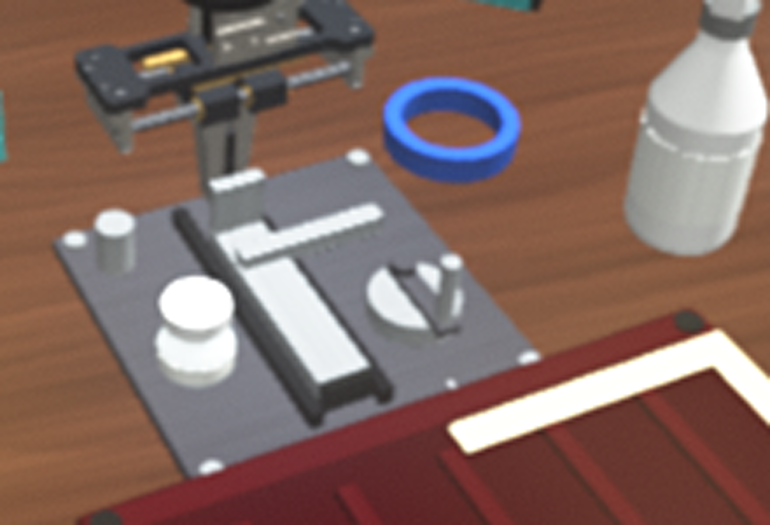

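The fist bears squarely on the push plate at crop (237,195). The slide has already started forward, with the nose at (345,390), and the lever stays straight. Pushing on, slowly near the end.

Request:
{"api": "arm_command", "payload": {
  "plan": [
    [[0.12,0.03,0,0,0,0,1],[0.24,0.03,0,0,0,0,1],[0.36,0.03,0,0,0,0,1],[0.48,0.03,0,0,0,0,1],[0.58,0.03,0,0,0,0,1],[0.68,0.03,0,0,0,0,1],[0.74,0.03,0,0,0,0,1],[0.8,0.03,0,0,0,0,1],[0.84,0.03,0,0,0,0,1],[0.84,0.03,0,0,0,0,1]]
  ]
}}

```text
clock: 13.85
position: [0.5401, 0.055, 0.0446]
tool_rot: [0.997, 0.074, 0.0, -0.0]
force: [-0.7, -0.2, 0.2]
grip_width: 0.0004
gripper_force: 0.0
```

```bash
python3 -c "
from h import *
print(*rel(w(-36,0,45),A),sep='\n')"
```

```text
[ 0.14  0.   -0.01]
[ 0.   -0.01  0.04]
[0.5401 0.055  0.0446]
[-0.15  0.53 -0.02  1.98  0.02  0.63 -1.6 ]
[-0.7 -0.2  0.2]
13.85
```

Steps of 1 mm now until the force rises.

Request:
{"api": "arm_command", "payload": {
  "plan": [
    [[0.04,0,0,0,0,0,1],[0.06,0,0,0,0,0,1],[0.08,0,0,0,0,0,1],[0.1,0,0,0,0,0,1],[0.12,0,0,0,0,0,1],[0.14,0,0,0,0,0,1],[0.14,0,0,0,0,0,1]]
  ]
}}

```text
clock: 14.55
position: [0.546, 0.0559, 0.0445]
tool_rot: [0.997, 0.074, -0.001, 0.0]
force: [-2.8, 0.1, 1.5]
grip_width: 0.0002
gripper_force: 1.6
```

Request:
{"api": "arm_command", "payload": {
  "plan": [
    [[0.02,0,0,0,0,0,1],[0.04,0,0,0,0,0,1],[0.06,0,0,0,0,0,1],[0.06,0,0,0,0,0,1]]
  ]
}}

```text
clock: 14.95
position: [0.546, 0.0559, 0.044]
tool_rot: [0.997, 0.074, -0.004, 0.0]
force: [-9.7, -0.8, 7.7]
grip_width: 0.0004
gripper_force: 5.2
```

Request:
{"api": "arm_command", "payload": {
  "plan": [
    [[0.03,0,0,0,0,0,1],[0.06,0,0,0,0,0,1],[0.1,0,0,0,0,0,1],[0.1,0,0,0,0,0,1]]
  ]
}}

```text
clock: 15.35
position: [0.5459, 0.0559, 0.0435]
tool_rot: [0.997, 0.074, -0.009, 0.001]
force: [-21.8, -4.3, 17.1]
grip_width: 0.0001
gripper_force: 11.3
```

```bash
python3 - <<'E'
from h import *
print(*rel(w(-36,0,45),A),sep='\n')
p=shot('scene','s7');a=p['frame'][190:310,270:420];cv2.imwrite('pics/s7c.png',cv2.resize(a,None,fx=5,fy=5,interpolation=2))
E
```

```text
[ 0.02  0.   -0.03]
[0.   0.17 0.04]
[0.5459 0.0559 0.0435]
[-0.15  0.55 -0.02  1.95  0.02  0.66 -1.6 ]
[-21.8  -4.3  17.1]
15.35
```

View pics/s7c.png

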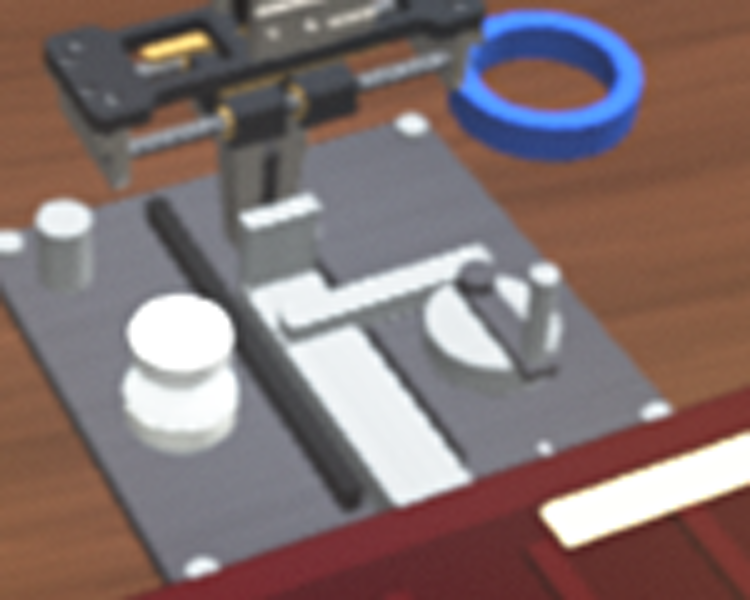

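The nose reaches the panel edge at crop (430,500), the arm clears the cam, and 22 N gives no further motion, so it is home. Backing straight off, then up.

Request:
{"api": "arm_command", "payload": {
  "plan": [
    [[-0.1,0,0,0,0,0,1],[-0.3,0,0,0,0,0,1],[-0.6,0,0,0,0,0,1],[-0.8,0,-0.5,0,0,0,1],[-0.8,0,-1.5,0,0,0,1],[-0.8,0,-2.5,0,0,0,1],[-1.5,0,-3,0,0,0,1],[-1.8,0,-3,0,0,0,1],[-1.8,0,-3,0,0,0,1],[-1.8,0,-3,0,0,0,1]]
  ]
}}

```text
clock: 16.4
position: [0.4664, 0.044, 0.1948]
tool_rot: [0.997, 0.074, 0.001, -0.0]
force: [0.1, 0.5, 0.1]
grip_width: 0.0004
gripper_force: 0.0
```

```bash
python3 - <<'E'
from h import *
s=ctrl.state();print(s['position'],s['force'])
ims=[]
for n,(r0,c0) in(('scene',(200,300)),('top',(110,200))):
    p=shot(n,n+'8')
    a=cv2.resize(p['frame'][r0:r0+110,c0:c0+75],None,fx=5,fy=5,interpolation=2)
    pt=lambda *f:tuple(int(v) for v in ((np.array(proj(p,w(*f)))-[r0,c0]+.5)*5)[::-1])
    cv2.line(a,pt(10,70,56),pt(98,70,56),(0,255,0),1)
    cv2.line(a,pt(23,30,46),pt(23,90,46),(0,0,255),1)
    cv2.line(a,pt(-26,-18,75),pt(-26,18,75),(0,0,255),1)
    ims.append(a)
cv2.imwrite('pics/c8.png',np.hstack(ims))
E
```

```text
[0.46644076 0.0440099  0.19483554] [0.08136771 0.46357445 0.14364652]
```

View pics/c8.png

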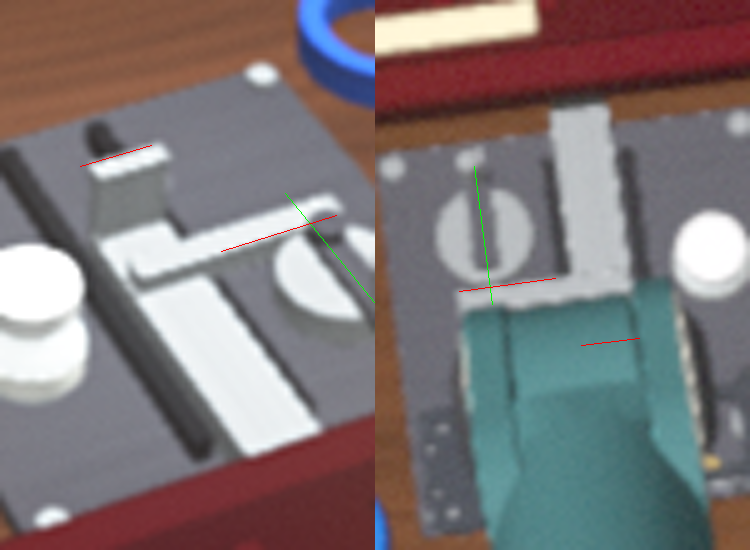

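The nose lies against the panel at right (580,105), the follower arm's front is on the predicted home line, and the lever still points at the panel. The robot is clear, so I'm handing in.

```bash
python3 -c "
from station import ctrl
print(ctrl.close_job())"
```

```text
the job is handed in; nothing more can be done
None
```

The cam was turned to its low point (within about 0.02 rad), then the slide was pushed until its nose was home against the panel; the job was handed in at about 16.5 s of the 59 s, robot clear, and no verdict came back.

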